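# Load the chilling drawer with filled jars

## Task

Only lidded jars belong in the chilling drawer: take the empty open jar out of it and stand it in a free pocket of the cream tray, and move every jar with a metal lid from the tray to stand upright on the drawer's floor. Then push the drawer fully home until it seats in its detent, and after that throw the start lever on top of the unit all the way to the rear. Leave the other empty jar in the tray, and do not disturb the utensils and vessels lying about.

Things in the scene. Friction and masses are not known exactly. Their poses are not given: they have to be found in the camera images.
- unit: low steel chilling unit fixed to the table, 260 mm deep (x), 300 mm wide (y), top at 90 mm; a grey block on its rear left rises to 140 mm. Origin: middle of the lower edge of its front face; x points into the unit, y to its left seen from the front, z up. Its drawer slides out along -x.
- drawer (a joint): how far the drawer is open, m: 0 fully home (held there by a sprung detent that it climbs over in the last 14 mm), 0.195 fully out; it needs about 2 to 5 N
- drawer_floor (a point): centre of the drawer's inner floor, 14 mm above the table; axes as unit. Inside 180 mm (x) by 262 mm (y); side and rear walls rise 15 mm above the floor; the front panel (12 mm thick, inner face at x = -90 mm) rises 62 mm above it. The unit's roof clears the floor by 64 mm and covers whatever lies behind the unit's front face.
- drawer_front (a point): middle of the outer face of the pull lip on the drawer's front, 64 mm above the table; the lip is a bar 200 mm wide (y), 14 mm tall, standing 13 mm out (-x) from the panel. The face to push on.
- lever (a joint): start lever on top of the unit's right front, rad: 0 off (leaning towards the front, -x of the unit), 1.0 fully on (leaning to the rear, +x); stays where left
- lever_tip (a point): the tip of the black start lever, 55 mm long, pivoting about the unit's y axis
- tray: cream plastic pocket tray fixed to the table, 164 mm (x) by 290 mm (y), 24 mm high. Origin: centre of its underside. Six square pockets, 66 mm wide, 16 mm deep (floor 8 mm above the table), centred at x = -37.5 or +37.5 mm and y = -92, 0 or +92 mm in its frame.
- spare: empty open glass jar, no lid, standing in one of the tray's pockets; 60 mm in diameter and 50 mm tall, rigid; origin at the centre of the underside, z axis up through the mouth
- stray: empty open glass jar, no lid, left standing in the drawer; 60 mm in diameter and 50 mm tall, rigid; origin at the centre of the underside, z axis up through the mouth
- jar0: filled jar with brown contents and a flat metal lid, 3 to 5 of them present, each in a tray pocket at the start; 60 mm in diameter and 50 mm tall, rigid; origin at the centre of the underside, z axis up through the mouth
- jar1: filled jar with brown contents and a flat metal lid, 3 to 5 of them present, each in a tray pocket at the start; 60 mm in diameter and 50 mm tall, rigid; origin at the centre of the underside, z axis up through the mouth
- jar2: filled jar with brown contents and a flat metal lid, 3 to 5 of them present, each in a tray pocket at the start; 60 mm in diameter and 50 mm tall, rigid; origin at the centre of the underside, z axis up through the mouth
- jar3: filled jar with brown contents and a flat metal lid, 3 to 5 of them present, each in a tray pocket at the start; 60 mm in diameter and 50 mm tall, rigid; origin at the centre of the underside, z axis up through the mouth
- jar4: filled jar with brown contents and a flat metal lid, 3 to 5 of them present, each in a tray pocket at the start; 60 mm in diameter and 50 mm tall, rigid; origin at the centre of the underside, z axis up through the mouth
- spatula: bystander, not part of the job: a white spatula, 260 mm long, lying flat
- squeeze: bystander, not part of the job: a brown squeeze bottle, 150 mm tall
- cup: bystander, not part of the job: a steel cup, 60 mm across and 60 mm tall
- tongs: bystander, not part of the job: steel tongs, 220 mm long, lying flat
There are look-alikes about, which are no part of the job. Leave any pink, purple or turquoise look-alike of the spare alone.

How it is judged:
By the outcome, as a careful person would: the job done as asked, in the order asked, and still so for the second after the job is handed in, with the robot touching nothing.
Of jar0, jar1, jar2, jar3, jar4 only 3 to 5 are there at a start; the rules pass over those that are not, and their reading is None.
At some moment in a run one of jar0, jar1, jar2, jar3, jar4, stray may be knocked a few centimetres aside while the robot is not near it.
Once in a run the grip may slacken for a moment while it holds something.
It also fails if it takes over 210 s, if anything falls off the work surface, if the arm or the gripper's body presses on something with over 40 N, if the wrist force passes 120 N, or if a joint passes its speed limit or range.

## Robot

A 6-joint arm with a two-finger parallel gripper is mounted at the origin on the work surface. World frame = base frame: x ahead of the robot, y to its left, z up, the work surface at z = 0. Lengths are in m, angles in rad, forces in N, time in s.
With the tool pointing down it reaches from about 0.3 to 0.875 m from the base axis. Payload 6.4 kg.
Tool frame: the origin (TCP) lies midway between the tips of the shut fingers; the grasp point (between the pads) lies 19 mm behind it; z points along the fingers, y is the line along which they close (so a half turn about z gives the same grasp; the last joint's range is limited). The gripper opens to 85 mm and grips with 20 to 120 N. Pads are 22 mm wide; open, the fingers measure 114 mm over their backs; the gripper's body (76 mm by 85 mm) begins 54 mm behind the grasp point. The pads swing forward as they close: fully open they stand 13 mm farther back than shut.
Start: joints at [1.014, 0.181, 1.607, -0, 1.354, -0.206], TCP at [0.198, 0.54, 0.231] pointing down, gripper open.
Joint ranges: [-2.99, 2.99], [-0.89, 2.07], [0.3, 2.58], [-1.14, 4.28], [0, 2.63], [-3.12, 3.12]. Speed limits (rad/s): [2.57, 2.57, 3.01, 3.14, 3.14, 3.14].

## Interface

Orientations are given as a unit quaternion [w, x, y, z].
In Python, from bench import * gives the robot as it stands.
- The arm moves only by the tool play_rows, never from a script. Its argument "plan" is a list of rows, each a list of 3 entries, a list of its own where there are three numbers: the finger opening in mm, from 0 to 85.4, then the shift along the tool's x, y, z normalised to -1 to 1, where 1 is 40 cm, then the turn about the tool's z normalised to -1 to 1, where 1 is pi rad. A call has 1 to 10 rows; each row is the pose to reach, as a shift and turn from the pose commanded when the call began, along the tool's axes at that moment, turning the shorter way round; what a row does not reach only later rows make up. A row lasts 1/10 s, in which the tool goes at most 50 mm and 8.59 degrees, less where a joint would pass 70% of its speed; a pose out of reach is approached as far as the arm can. A call with a number of a shift or a turn outside -1 to 1 is refused whole. A call with a gripper value outside its range is refused whole. The fingers move at their own pace and stop on an object; the grip force is fixed at half the most. Time passes only in rows, so rows that repeat a pose let the fingers close. It gives the time, the measured TCP pose, the force, the opening and the grip force at its end, in the units of the state.
- get_obs(): the state, without advancing time (a new reading comes with each control period).
- camera(name): name is "scene" or "top"; returns a dict with "image" (480x640x3 uint8, red, green, blue), "range_z" (480x640 float32, m along the optical axis (not along the pixel's ray), 0 where there is no reading), "intrinsics" (3x3 intrinsics, pixels), "rvec" (rotation vector, rad) and "tvec" (3), from world to camera coordinates, as OpenCV has them. Camera axes: x right, y down, z forward; pixel columns grow to the right and rows downward; lengths in m; the calibration is good to about 2 mm. A picture is of the moment at which its call begins.
- hand_in(): hands the job in; it is judged then, once.
Trained networks look in a picture, given as the dict that the camera call returned (one of the last four; its "shot" number tells which), for a name from the list of things; names that differ only in an ending like _2 or _b are one class to them, and where a whole thing is asked for, a point or a joint stands for the part that bears it (a point fixed in the world has none). Each returns a list of dicts, best first, with "conf" (0 to 1); they miss things now and then, are a little off and sometimes report something else, mostly with a low value. They report only what shows in the picture. A call takes as long as a camera call. They do not tell look-alikes from the thing itself.
- search_frame(picture, label): "rect" ([centre column, centre row, width, height] in pixels, round what is visible of it).
- masks_of(picture, label): "mask" (480x640 bool, what is visible of it) and "rect" ([centre column, centre row, width, height] in pixels, round what is visible of it).
The state is a dict: "time_s": time; "q": joint angles; "dq": joint speeds; "joint_efforts": joint torques, N m; "eef_pos": TCP position; "eef_rot": TCP orientation; "wrist_force": force on the tool from outside, world axes, zero at the start; "torque": the same for the moment, N m; "opening": opening from 0.0 (shut) to 1.0 (fully open); "grasp_force": force on a finger pad.
Only numpy, scipy, OpenCV 4.12 (cv2) and the standard library are available. Lean on these libraries where they do the work, as an engineer would, in place of code of your own. Each camera call takes 0.05 s, during which the arm holds its last target. There are 200 camera calls.

## Working session

There is one attempt and no reset: what is moved stays moved. The work goes in short steps, Python scripts to look and compute and a tool call to move; the robot and the scene stay as the last step left them, time stands still between calls to the robot, and variables do not carry over. Pictures are saved under pics/ and viewed, at most 14 in all, crops included, and the job is handed in when it is done.

Besides the shell and the picture viewer there is one more tool, called after "Request:" as name(argument=value, ...), one argument or row to a line, values as JSON. play_rows: Moves the arm, as the interface text tells. Its arguments: {"type":"object","properties":{"plan":{"type":"array","items":{"type":"array"}}},"required":["plan"]}

```bash
ls; mkdir -p pics
cat > h.py <<'E'
from bench import *
import numpy as np, cv2
def cam(n,save=None):
    p=camera(n)
    if save: cv2.imwrite(f'pics/{save}.png',p['image'][:,:,::-1])
    return p
def cloud(p):
    K=np.array(p['intrinsics']);R=cv2.Rodrigues(np.array(p['rvec'],float))[0];t=np.array(p['tvec'],float).ravel()
    Z=p['range_z'];v,u=np.mgrid[:480,:640]
    c=np.stack([(u-K[0,2])/K[0,0]*Z,(v-K[1,2])/K[1,1]*Z,Z],-1)
    return (c-t)@R
E
python3 - <<'E'
from h import *
o=get_obs();print(o['time_s'],o['eef_pos'],o['eef_rot'],o['opening'])
for n in('top','scene'):
    p=cam(n,n+'0')
    R=cv2.Rodrigues(np.array(p['rvec'],float))[0];print(n,-R.T@np.array(p['tvec']).ravel())
E
```

```text
pics
0.0 [0.1972804  0.53950046 0.23036487] [-3.33890508e-04  1.74507802e-01  9.84655385e-01 -8.29316149e-04] 1.0005102431623452
top [0.30566069 0.02024271 1.43896424]
scene [1.27711629 0.05041047 1.03700603]
```

View pics/top0.png

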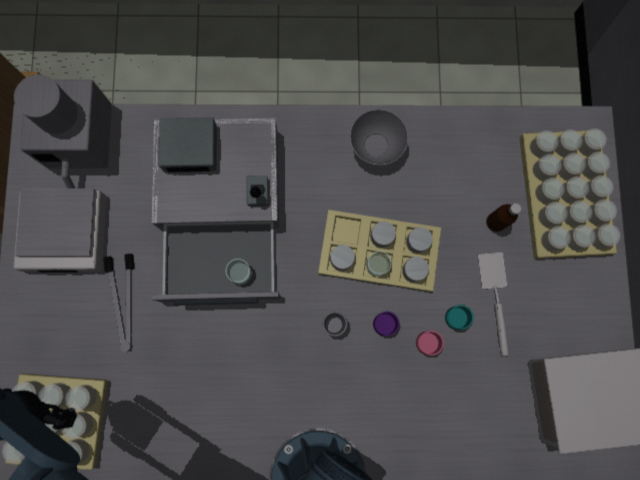

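View pics/scene0.png

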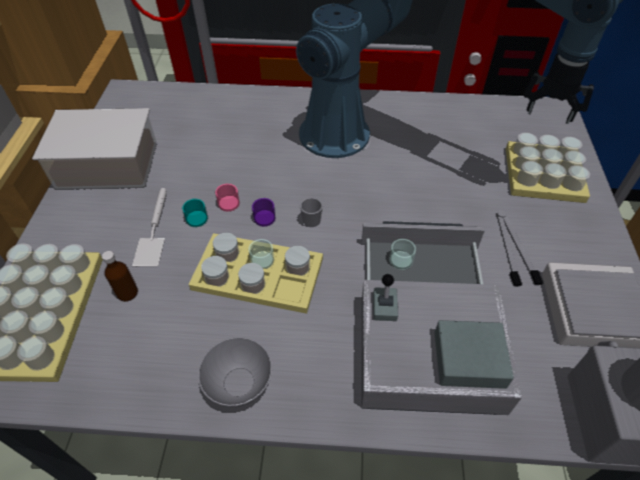

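The top view shows the unit's drawer open towards the robot, with the stray at (238,271). In the tray the spare is at (379,264), lidded jars are at (383,233), (420,238), (343,257) and (416,269), and the free pocket is at (347,230).

```bash
cat >> h.py <<'E'
def rect(P,m):
    r=cv2.minAreaRect(P[m][:,:2].astype(np.float32)*1000);return r
E
python3 - <<'E'
from h import *
p=cam('top');P=cloud(p);Z=P[...,2]
for n in('unit','drawer','tray','jar0','spare','stray','lever','cup'):
    for d in masks_of(p,n)[:7]:
        m=d['mask']&(p['range_z']>0);q=P[m]
        if len(q)<5: continue
        print(n,round(d['conf'],2),np.round(d['rect']),'med',np.median(q,0).round(3),'p95z',np.percentile(q[:,2],[5,95]).round(3), 'n',len(q))
        if n=='tray' and d['conf']>.5:
            mm=m&(abs(Z-.024)<.006);print(rect(P,mm))
        if n in('jar0','spare','stray'):
            t=m&(Z>np.percentile(q[:,2],90)-.012)
            c,r=cv2.minEnclosingCircle(P[t][:,:2].astype(np.float32));print('   circ',np.round(c,4),round(r,4), 'bbox mid',((P[t].min(0)+P[t].max(0))/2).round(4))
v,u=np.mgrid[:480,:640]
m=(abs(Z-.09)<.006)&(u>140)&(u<290)&(v>100)&(v<235);m=cv2.morphologyEx(m.astype(np.uint8),cv2.MORPH_OPEN,np.ones((3,3)))>0
print('unit top',rect(P,m),m.sum())
m=(abs(Z-.076)<.006)&(u>140)&(u<290)&(v>280)&(v<310)
print('panel',rect(P,m),m.sum(), np.median(P[m],0))
m=(abs(Z-.014)<.004)&(u>165)&(u<270)&(v>225)&(v<300);print('floor',rect(P,m),m.sum())
m=(Z>.1)&(u>240)&(u<275)&(v>170)&(v<210);print('lever',P[m].max(0),P[m].min(0),P[m][P[m][:,2].argmax()])
E
```

```text
unit 0.82 [214. 212. 128. 184.] med [0.648 0.25  0.088] p95z [0.011 0.141] n 21441
drawer 0.86 [214. 264. 123.  78.] med [0.524 0.256 0.015] p95z [0.009 0.075] n 8525
tray 0.94 [378. 252. 117.  83.] med [ 0.555 -0.123  0.022] p95z [0.005 0.028] n 4436
((550.0587768554688, -158.4213104248047), (289.8517761230469, 165.71221923828125), 80.72674560546875)
tray 0.67 [414. 271.  28.  28.] med [ 0.494 -0.239  0.057] p95z [0.024 0.063] n 529
((485.5150146484375, -225.58106994628906), (53.302101135253906, 16.801944732666016), 35.977821350097656)
tray 0.21 [378. 266.  22.  28.] med [ 0.515 -0.154  0.017] p95z [0.009 0.06 ] n 506
jar0 0.95 [345. 260.  25.  28.] med [ 0.525 -0.061  0.057] p95z [0.02  0.062] n 534
   circ [ 0.5277 -0.0607] 0.0305 bbox mid [ 0.5275 -0.0613  0.0579]
jar0 0.87 [382. 234.  22.  27.] med [ 0.583 -0.161  0.057] p95z [0.019 0.062] n 550
   circ [ 0.5866 -0.1644] 0.0303 bbox mid [ 0.5858 -0.1639  0.0592]
jar0 0.83 [419. 241.  28.  25.] med [ 0.568 -0.251  0.057] p95z [0.025 0.062] n 514
   circ [ 0.5711 -0.254 ] 0.0298 bbox mid [ 0.5708 -0.254   0.0576]
jar0 0.63 [415. 2
[... 766 characters left out ...]
ed [ 0.618 -0.452  0.096] p95z [0.012 0.151] n 655
lever 0.46 [256. 190.  14.   9.] med [0.658 0.142 0.173] p95z [0.168 0.179] n 76
cup 0.79 [335. 323.  27.  22.] med [ 0.366 -0.043  0.013] p95z [0.001 0.062] n 470
unit top ((738.8079223632812, 250.72412109375), (263.04998779296875, 300.7357177734375), 1.3217254877090454) 8466
panel ((424.89349365234375, 243.10568237304688), (25.37356948852539, 298.8220520019531), 1.2640630006790161) 874 [0.42858108 0.24395073 0.07475739]
floor ((521.6063232421875, 249.6870880126953), (260.51300048828125, 186.92477416992188), 89.94762420654297) 5362
lever [0.71597584 0.16788971 1.43896424] [0.30566069 0.02024271 0.10093066] [0.30566069 0.02024271 1.43896424]
```

Run:
```python
from h import *
i=cv2.imread('pics/top0.png')
cv2.imwrite('pics/crop1.png',cv2.resize(i[200:305,150:450],None,fx=2.6,fy=2.6,interpolation=2))
```

```text
(no output)
```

View pics/crop1.png

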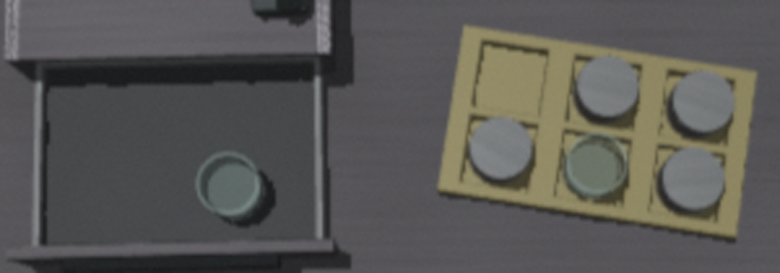

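Request:
play_rows(
  plan=[
    [80,[-0.99,-0.56,0.2],-0.112],
    [80,[-0.99,-0.56,0.2],-0.112],
    [80,[-0.99,-0.56,0.2],-0.112],
    [80,[-0.99,-0.56,0.2],-0.112],
    [80,[-0.99,-0.56,0.2],-0.112],
    [80,[-0.99,-0.56,0.2],-0.112],
    [80,[-0.99,-0.56,0.2],-0.112],
    [80,[-0.99,-0.56,0.2],-0.112],
    [80,[-0.99,-0.56,0.2],-0.112],
    [80,[-0.99,-0.56,0.2],-0.112],
  ],
)

```text
time_s: 1.55
eef_pos: [0.4948, 0.1901, 0.1508]
eef_rot: [0.0, 0.001, 1.0, -0.0]
wrist_force: [-0.3, -0.6, 0.5]
opening: 0.936
grasp_force: 0.0
```

The crop confirms the layout. The clear glass jar in the drawer at (229,185) is the stray, the glass in the tray at (596,165) is the spare, and there are four flat metal lids.

Request:
play_rows(
  plan=[
    [80,[0.005,0.008,0.1],0],
    [80,[0.005,0.008,0.2],0],
    [80,[0.005,0.008,0.297],0],
    [80,[0.005,0.008,0.297],0],
    [50,[0.005,0.008,0.297],0],
    [50,[0.005,0.008,0.297],0],
    [50,[0.005,0.008,0.297],0],
    [50,[0.005,0.008,0.297],0],
    [50,[0.005,0.008,0.297],0],
  ],
)

```text
time_s: 2.45
eef_pos: [0.4922, 0.1972, 0.0347]
eef_rot: [0.002, -0.001, 1.0, 0.0]
wrist_force: [-1.5, 1.1, 7.9]
opening: 0.69
grasp_force: 65.0
```

Request:
play_rows(
  plan=[
    [50,[0,0,-0.12],0],
    [50,[0,0,-0.24],0],
    [50,[0,-0.1,-0.24],0],
    [50,[-0.05,-0.2,-0.24],0],
    [50,[-0.1,-0.31,-0.24],0],
    [50,[-0.16,-0.42,-0.24],0],
    [50,[-0.22,-0.53,-0.24],0],
    [50,[-0.272,-0.64,-0.24],0],
    [50,[-0.272,-0.67,-0.24],0],
    [50,[-0.272,-0.67,-0.24],0],
  ],
)

```text
time_s: 3.45
eef_pos: [0.5996, -0.0731, 0.1287]
eef_rot: [0.0, 0.001, 1.0, -0.0]
wrist_force: [-0.4, 0.6, -1.2]
opening: 0.684
grasp_force: 65.2
```

```bash
cat >> h.py <<'E'
def jars(names=('jar0','stray')):
    p=cam('top');P=cloud(p);Z=P[...,2]
    for n in names:
        for d in masks_of(p,n)[:6]:
            q=P[d['mask']&(p['range_z']>0)]
            if len(q)<5 or d['conf']<.3: continue
            h=np.percentile(q[:,2],97);q=q[q[:,2]>h-.012]
            c,r=cv2.minEnclosingCircle(q[:,:2].astype(np.float32))
            print(n,round(d['conf'],2),np.round(d['rect'][:2]),np.round(c,4),'r',round(r,4),'h',h.round(3))
    return p
E
python3 - <<'E'
from h import *
o=get_obs();print(o['eef_pos'],o['opening'],o['grasp_force'])
p=jars();cv2.imwrite('pics/c2.png',cv2.resize(p['image'][180:330,150:450,::-1],None,fx=2.6,fy=2.6,interpolation=2))
p=cam('scene','s2');P=cloud(p)
for d in masks_of(p,'stray')[:4]:
    q=P[d['mask']&(p['range_z']>0)];print(d['conf'],d['rect'],np.median(q,0),q.min(0),q.max(0))
E
```

```text
[ 0.59963115 -0.07314338  0.1287308 ] 0.6839495889449432 65.17484162002802
jar0 0.76 [414. 272.] [ 0.4979 -0.2428] r 0.0304 h 0.063
jar0 0.73 [420. 240.] [ 0.5722 -0.2551] r 0.0307 h 0.063
jar0 0.73 [387. 233.] [ 0.5863 -0.1663] r 0.0303 h 0.063
stray 0.68 [348. 227.] [ 0.4888 -0.0338] r 0.0077 h 0.276
0.71 [287.2, 261.1, 28.7, 39.5] [ 0.59454613 -0.06898598  0.13732793] [ 0.57174135 -0.09587249  0.11057494] [ 0.63305677 -0.039233    0.16188264]
0.5 [314.0, 210.7, 17.8, 28.8] [ 0.37105891 -0.0356668   0.04008301] [ 0.32515207 -0.05842687 -0.00238714] [ 0.60584683 -0.00708562  0.27754226]
```

Request:
play_rows(
  plan=[
    [50,[-0.005,0,0.06],0],
    [50,[-0.005,0,0.14],0],
    [50,[-0.005,0,0.2],0],
    [50,[-0.005,0,0.235],0],
    [50,[-0.005,0,0.253],0],
    [50,[-0.005,0,0.253],0],
  ],
)

```text
time_s: 4.3
eef_pos: [0.607, -0.073, 0.0367]
eef_rot: [0.005, -0.002, 1.0, -0.003]
wrist_force: [-14.4, -5.6, 50.1]
opening: 0.688
grasp_force: 99.0
```

Request:
play_rows(
  plan=[
    [50,[0,0,-0.06],0],
    [50,[0,0,-0.06],0],
    [50,[0,0,-0.06],0],
  ],
)

```text
time_s: 4.6
eef_pos: [0.6018, -0.0701, 0.0519]
eef_rot: [0.001, -0.001, 1.0, -0.0]
wrist_force: [0.1, -0.9, -0.9]
opening: 0.686
grasp_force: 86.5
```

Run:
```python
from h import *
o=get_obs();print(o['eef_pos'],o['wrist_force'],o['grasp_force'])
p=cam('scene');P=cloud(p)
cv2.imwrite('pics/s3.png',cv2.resize(p['image'][180:330,180:350,::-1],None,fx=4,fy=4,interpolation=2))
for d in masks_of(p,'stray')[:1]:
    q=P[d['mask']&(p['range_z']>0)];print(d['conf'],d['rect'],q.min(0),q.max(0))
p=cam('top');cv2.imwrite('pics/t3.png',cv2.resize(p['image'][180:330,310:450,::-1],None,fx=4,fy=4,interpolation=2))
P=cloud(p);im=cv2.cvtColor(p['image'],cv2.COLOR_RGB2HSV)
for d in masks_of(p,'tray')[:2]:
    m=d['mask']&(abs(P[...,2]-.024)<.005);print(d['conf'],rect(P,m))
for d in masks_of(p,'stray')[:2]:
    q=P[d['mask']&(p['range_z']>0)];print(d['conf'],d['rect'],q.min(0),q.max(0))
```

```text
[ 0.60179984 -0.07009976  0.05186148] [ 0.08408189 -0.88361292 -0.87989622] 86.54029335040832
0.89 [288.6, 280.5, 26.6, 27.2] [ 0.57108078 -0.09735627  0.0346449 ] [ 0.63203744 -0.037114    0.0907354 ]
0.91 ((546.8711547851562, -162.36911010742188), (283.1280212402344, 164.84852600097656), 81.74039459228516)
0.19 ((523.4570922851562, 239.93746948242188), (195.53514099121094, 288.5151062011719), 1.1653715372085571)
```

View pics/s3.png

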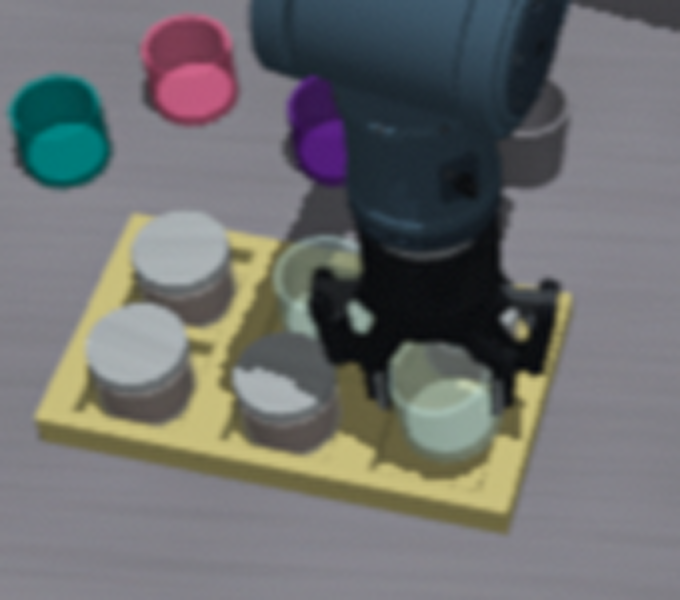

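View pics/t3.png

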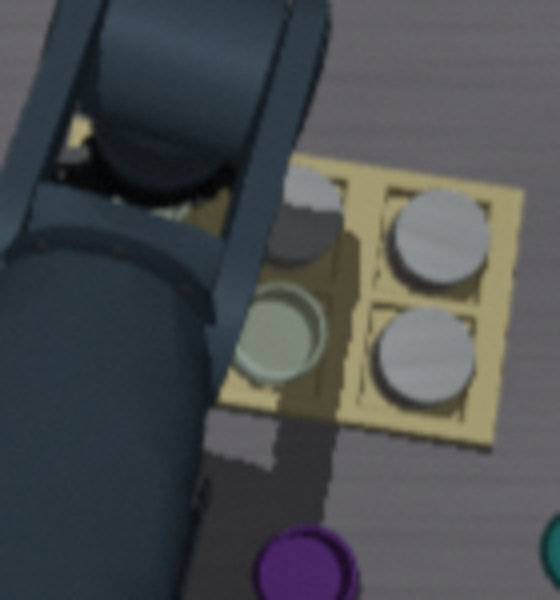

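```bash
cat >> h.py <<'E'
from scipy.optimize import least_squares
def proj(p,X): return cv2.projectPoints(np.array(X,float).reshape(-1,1,3),np.array(p['rvec'],float),np.array(p['tvec'],float),np.array(p['intrinsics']),None)[0].reshape(-1,2)
A=np.linspace(0,2*np.pi,60)
def crect(p,x,y,z):
    X=np.array([[x+.03*np.cos(a),y+.03*np.sin(a),z+k] for a in A for k in(0,.05)]);q=proj(p,X);a,b=q.min(0),q.max(0)
    return np.r_[(a+b)/2,b-a]
def fitz(p,r,xy):  # x,y,z from mask rect; size ignored: z given by row edges
    f=lambda s:(crect(p,*s)-np.array(r))
    return least_squares(f,[*xy,.03]).x
def fit(p,r,xy,z):
    return least_squares(lambda s:(crect(p,*s,z)-np.array(r))[:2],xy).x
E
python3 - <<'E'
from h import *
p=cam('scene');P=cloud(p)
d=masks_of(p,'stray')[0];print('held',d['rect'],[fit(p,d['rect'],(.6,-.07),z) for z in(.03,.0325,.035)])
for d in masks_of(p,'jar0')[:6]:
    print(round(d['conf'],2),np.round(d['rect'],1),fit(p,d['rect'],(.55,-.16),.008).round(4))
for d in masks_of(p,'tray')[:1]:
    m=d['mask']&(abs(P[...,2]-.024)<.005);print(rect(P,m))
E
```

```text
held [289.7, 280.6, 29.2, 31.8] [array([ 0.60132559, -0.07048136]), array([ 0.60304594, -0.07017089]), array([ 0.60476628, -0.06986042])]
0.73 [215.2 270.5  28.3  27.8] [ 0.5686 -0.2554]
0.67 [254.1 279.8  24.9  32.9] [ 0.5895 -0.1579]
0.63 [225.7 247.6  28.5  27.8] [ 0.4972 -0.2433]
((550.51220703125, -157.55921936035156), (292.0304870605469, 168.221923828125), 80.5372085571289)
```

Request:
play_rows(
  plan=[
    [50,[0.003,-0.009,0],0],
    [50,[0.003,-0.009,0.02],0],
    [50,[0.003,-0.009,0.035],0],
    [50,[0.003,-0.009,0.046],0],
    [50,[0.003,-0.009,0.055],0],
    [50,[0.003,-0.009,0.055],0],
  ],
)

```text
time_s: 5.65
eef_pos: [0.6013, -0.075, 0.0291]
eef_rot: [0.001, -0.0, 1.0, -0.0]
wrist_force: [3.8, -1.6, -0.8]
opening: 0.686
grasp_force: 80.1
```

Request:
play_rows(
  plan=[
    [50,[0,0,0.004],0],
    [70,[0,0,0.004],0],
    [70,[0,0,0.004],0],
    [70,[0,0,0.004],0],
    [70,[0,0,-0.06],0],
    [70,[0,0,-0.15],0],
    [80,[0,0.1,-0.23],0],
    [80,[0,0.2,-0.23],0],
    [80,[0,0.3,-0.23],0],
    [80,[0,0.4,-0.23],0],
  ],
)

```text
time_s: 6.65
eef_pos: [0.5996, 0.0867, 0.1215]
eef_rot: [-0.0, -0.0, 1.0, -0.0]
wrist_force: [1.3, 0.0, -0.8]
opening: 0.935
grasp_force: 0.0
```

Run:
```python
from h import *
o=get_obs();print(o['eef_pos'],o['wrist_force'])
p=jars();cv2.imwrite('pics/t4.png',cv2.resize(p['image'][180:330,150:450,::-1],None,fx=2.6,fy=2.6,interpolation=2))
for n in('jar0','stray','spare'):
  for d in masks_of(p,n)[:5]: print(n,round(d['conf'],2),np.round(d['rect']),fit(p,d['rect'],(.55,-.16),.008).round(4))
```

```text
[0.59960487 0.08667397 0.1215192 ] [ 1.25982299  0.04509326 -0.75066515]
jar0 0.9 [418. 241.] [ 0.5712 -0.2548] r 0.0304 h 0.063
jar0 0.74 [345. 260.] [ 0.5276 -0.0615] r 0.0302 h 0.063
jar0 0.72 [382. 233.] [ 0.5867 -0.1632] r 0.0306 h 0.063
stray 0.63 [346. 229.] [ 0.5991 -0.0709] r 0.03 h 0.06
jar0 0.9 [418. 241.  27.  21.] [ 0.5709 -0.2527]
jar0 0.74 [345. 260.  26.  29.] [ 0.523  -0.0686]
jar0 0.72 [382. 233.  23.  28.] [ 0.5905 -0.1628]
stray 0.63 [346. 229.  26.  23.] [ 0.6011 -0.0728]
spare 0.77 [431. 341.  27.  29.] [ 0.3221 -0.278 ]
spare 0.75 [461. 316.  32.  24.] [ 0.3821 -0.3532]
spare 0.7 [388. 325.  24.  25.] [ 0.3605 -0.1717]
spare 0.18 [120. 304.  32. 101.] [0.4157 0.4807]
```

View pics/t4.png

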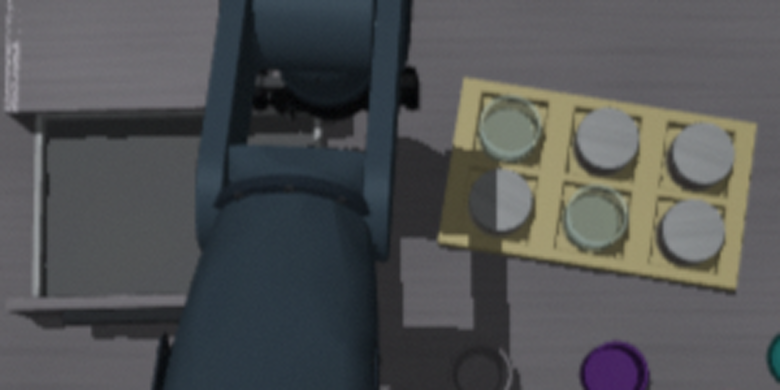

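Request:
play_rows(
  plan=[
    [72,[0.05,-0.11,0],0],
    [72,[0.1,-0.22,0],0],
    [72,[0.15,-0.33,0],0],
    [72,[0.182,-0.366,0.06],0],
    [72,[0.182,-0.366,0.15],0],
    [72,[0.182,-0.366,0.235],0],
    [72,[0.182,-0.366,0.235],0],
    [50,[0.182,-0.366,0.235],0],
    [50,[0.182,-0.366,0.235],0],
    [50,[0.182,-0.366,0.235],0],
  ],
)

```text
time_s: 7.95
eef_pos: [0.529, -0.0617, 0.0291]
eef_rot: [0.002, -0.001, 1.0, -0.001]
wrist_force: [0.7, -0.9, -2.3]
opening: 0.684
grasp_force: 64.4
```

Request:
play_rows(
  plan=[
    [50,[0,0,-0.11],0],
    [50,[0,0.04,-0.19],0],
    [50,[0,0.16,-0.19],0],
    [50,[0,0.28,-0.19],0],
    [50,[-0.02,0.4,-0.19],0],
    [50,[-0.04,0.52,-0.19],0],
    [50,[-0.053,0.64,-0.19],0],
    [50,[-0.053,0.76,-0.19],0],
    [50,[-0.053,0.87,-0.19],0],
    [50,[-0.053,0.923,-0.19],0],
  ],
)

```text
time_s: 8.95
eef_pos: [0.5482, 0.3124, 0.1048]
eef_rot: [0.001, -0.002, 1.0, 0.001]
wrist_force: [0.5, -0.0, -0.8]
opening: 0.685
grasp_force: 65.6
```

Request:
play_rows(
  plan=[
    [50,[0,0,0.06],0],
    [50,[0,0,0.12],0],
    [50,[0,0,0.155],0],
    [50,[0,0,0.172],0],
    [50,[0,0,0.172],0],
    [70,[0,0,0.172],0],
    [70,[0,0,0.172],0],
    [70,[0,0,0.1],0],
    [72,[0,0,0],0],
    [72,[0,0,0],0],
  ],
)

```text
time_s: 9.95
eef_pos: [0.5528, 0.3095, 0.1105]
eef_rot: [0.006, -0.001, 1.0, 0.002]
wrist_force: [1.1, -0.7, 0.9]
opening: 0.839
grasp_force: 0.0
```

Run:
```python
from h import *
p=jars()
p=cam('scene')
for d in masks_of(p,'jar0')[:6]: print(round(d['conf'],2),np.round(d['rect'],1),fit(p,d['rect'],(.55,-.16),.008).round(4),fit(p,d['rect'],(.55,.2),.014).round(4))
```

```text
jar0 0.97 [413. 271.] [ 0.4979 -0.2425] r 0.0304 h 0.063
jar0 0.88 [418. 240.] [ 0.5714 -0.2536] r 0.0296 h 0.063
jar0 0.59 [383. 235.] [ 0.587  -0.1637] r 0.0303 h 0.062
stray 0.86 [346. 230.] [ 0.5993 -0.0707] r 0.0304 h 0.061
0.96 [217.6 269.5  25.7  29. ] [ 0.5653 -0.2503] [ 0.5696 -0.2485]
0.83 [451.1 273.9  25.9  24.5] [0.5412 0.3102] [0.5456 0.3086]
0.7 [225.9 247.8  29.9  30.8] [ 0.4978 -0.2427] [ 0.5024 -0.241 ]
0.69 [254.7 279.2  30.9  31.3] [ 0.5877 -0.1567] [ 0.5918 -0.1554]
```

Request:
play_rows(
  plan=[
    [72,[0,-0.08,-0.05],0],
    [72,[0,-0.2,-0.05],0],
    [72,[0,-0.32,-0.05],0],
    [72,[0,-0.44,-0.05],0],
    [72,[-0.03,-0.56,-0.05],0],
    [72,[-0.06,-0.67,-0.05],0],
    [72,[-0.095,-0.78,-0.05],0],
    [72,[-0.095,-0.89,-0.05],0],
    [72,[-0.095,-0.98,-0.05],0],
    [72,[-0.095,-0.98,-0.05],0],
  ],
)

```text
time_s: 11.2
eef_pos: [0.5861, -0.0884, 0.122]
eef_rot: [-0.001, 0.002, 1.0, -0.0]
wrist_force: [-0.9, 0.9, -0.2]
opening: 0.843
grasp_force: 0.0
```

Request:
play_rows(
  plan=[
    [72,[0,-0.11,0],0],
    [72,[0,-0.199,0],0],
    [72,[0,-0.199,0.08],0],
    [72,[0,-0.199,0.16],0],
    [72,[0,-0.199,0.24],0],
    [72,[0,-0.199,0.24],0],
    [50,[0,-0.199,0.24],0],
    [50,[0,-0.199,0.24],0],
    [50,[0,-0.199,0.24],0],
  ],
)

```text
time_s: 12.1
eef_pos: [0.5882, -0.1638, 0.0291]
eef_rot: [0.001, -0.001, 1.0, -0.001]
wrist_force: [0.1, 0.0, -1.8]
opening: 0.683
grasp_force: 64.3
```

Request:
play_rows(
  plan=[
    [50,[0,0,-0.11],0],
    [50,[0,0.02,-0.19],0],
    [50,[0.03,0.13,-0.19],0],
    [50,[0.06,0.24,-0.19],0],
    [50,[0.087,0.35,-0.19],0],
    [50,[0.087,0.46,-0.19],0],
    [50,[0.087,0.58,-0.19],0],
    [50,[0.087,0.7,-0.19],0],
    [50,[0.087,0.81,-0.19],0],
    [50,[0.087,0.869,-0.19],0],
  ],
)

```text
time_s: 13.1
eef_pos: [0.5518, 0.1877, 0.105]
eef_rot: [0.001, -0.002, 1.0, 0.001]
wrist_force: [-0.3, -1.6, -1.7]
opening: 0.685
grasp_force: 65.2
```

Request:
play_rows(
  plan=[
    [50,[0,0,0.06],0],
    [50,[0,0,0.12],0],
    [50,[0,0,0.155],0],
    [50,[0,0,0.172],0],
    [50,[0,0,0.172],0],
    [70,[0,0,0.172],0],
    [70,[0,0,0.172],0],
    [70,[0,0,0.1],0],
    [72,[0,0,0],0],
    [72,[0,0,0],0],
  ],
)

```text
time_s: 14.1
eef_pos: [0.5566, 0.1846, 0.1103]
eef_rot: [0.006, -0.001, 1.0, 0.001]
wrist_force: [0.4, -0.5, 1.0]
opening: 0.845
grasp_force: 0.0
```

Run:
```python
from h import *
p=jars()
p=cam('scene')
for d in masks_of(p,'jar0')[:6]: print(round(d['conf'],2),np.round(d['rect'],1),fit(p,d['rect'],(.55,-.16),.008).round(4),fit(p,d['rect'],(.55,.2),.014).round(4))
```

```text
jar0 0.86 [414. 272.] [ 0.4983 -0.2428] r 0.0307 h 0.063
jar0 0.61 [420. 241.] [ 0.5709 -0.2543] r 0.0304 h 0.063
jar0 0.58 [236. 254.] [0.5352 0.1963] r 0.0127 h 0.07
stray 0.78 [346. 230.] [ 0.5994 -0.0709] r 0.0304 h 0.061
0.97 [217.9 269.1  28.6  28.9] [ 0.5641 -0.2498] [ 0.5683 -0.248 ]
0.86 [401.  269.6  22.2  24.8] [0.5364 0.1906] [0.5408 0.1897]
0.79 [224.4 248.4  27.1  34.5] [ 0.4999 -0.2461] [ 0.5046 -0.2443]
0.67 [453.7 274.2  29.2  25.6] [0.5417 0.3163] [0.5461 0.3147]
```

Request:
play_rows(
  plan=[
    [72,[0,-0.06,-0.05],0],
    [72,[0,-0.18,-0.05],0],
    [72,[0,-0.3,-0.05],0],
    [72,[0,-0.42,-0.05],0],
    [72,[-0.02,-0.54,-0.05],0],
    [72,[-0.047,-0.65,-0.05],0],
    [72,[-0.047,-0.76,-0.05],0],
    [72,[-0.047,-0.87,-0.05],0],
    [72,[-0.047,-0.95,-0.05],0],
    [72,[-0.047,-0.95,-0.05],0],
  ],
)

```text
time_s: 15.35
eef_pos: [0.5701, -0.2002, 0.1221]
eef_rot: [-0.001, 0.002, 1.0, -0.0]
wrist_force: [1.1, 0.5, -0.7]
opening: 0.846
grasp_force: 0.0
```

Request:
play_rows(
  plan=[
    [72,[0,-0.1,0],0],
    [72,[0,-0.145,0],0],
    [72,[0,-0.145,0.08],0],
    [72,[0,-0.145,0.16],0],
    [72,[0,-0.145,0.24],0],
    [72,[0,-0.145,0.24],0],
    [50,[0,-0.145,0.24],0],
    [50,[0,-0.145,0.24],0],
    [50,[0,-0.145,0.24],0],
  ],
)

```text
time_s: 16.25
eef_pos: [0.5722, -0.2545, 0.0292]
eef_rot: [0.001, -0.001, 1.0, -0.001]
wrist_force: [0.1, -0.2, -2.1]
opening: 0.686
grasp_force: 64.4
```

Request:
play_rows(
  plan=[
    [50,[0,0,-0.11],0],
    [50,[0.02,0.04,-0.19],0],
    [50,[0.05,0.15,-0.19],0],
    [50,[0.08,0.26,-0.19],0],
    [50,[0.12,0.37,-0.19],0],
    [50,[0.16,0.48,-0.19],0],
    [50,[0.2,0.59,-0.19],0],
    [50,[0.237,0.7,-0.19],0],
    [50,[0.237,0.82,-0.19],0],
    [50,[0.237,0.94,-0.19],0],
  ],
)

```text
time_s: 17.25
eef_pos: [0.476, 0.1237, 0.105]
eef_rot: [0.002, -0.0, 1.0, 0.0]
wrist_force: [0.9, -1.1, -2.2]
opening: 0.689
grasp_force: 67.7
```

Request:
play_rows(
  plan=[
    [50,[0,0.12,0],0],
    [50,[0,0.24,0],0],
    [50,[0,0.35,0],0],
    [50,[0,0.43,0],0],
    [50,[0,0.461,0],0],
    [50,[0,0.461,0.03],0],
    [50,[0,0.461,0.09],0],
    [50,[0,0.461,0.14],0],
    [50,[0,0.461,0.172],0],
    [50,[0,0.461,0.172],0],
  ],
)

```text
time_s: 18.25
eef_pos: [0.4755, 0.3047, 0.0333]
eef_rot: [-0.001, 0.0, 1.0, -0.0]
wrist_force: [-0.2, -0.1, -1.4]
opening: 0.684
grasp_force: 70.0
```

Request:
play_rows(
  plan=[
    [70,[0,0,0],0],
    [70,[0,0,0],0],
    [70,[0,0,-0.06],0],
    [72,[0,0,-0.17],0],
    [72,[0,0,-0.22],0],
    [72,[0,0,-0.22],0],
  ],
)

```text
time_s: 18.85
eef_pos: [0.4786, 0.3073, 0.1271]
eef_rot: [0.004, -0.001, 1.0, 0.001]
wrist_force: [0.6, 0.1, 0.8]
opening: 0.846
grasp_force: 0.0
```

Run:
```python
from h import *
p=jars()
p=cam('scene','s5')
for d in masks_of(p,'jar0')[:6]: print(round(d['conf'],2),np.round(d['rect'],1),fit(p,d['rect'],(.55,-.16),.008).round(4),fit(p,d['rect'],(.55,.2),.014).round(4))
```

```text
jar0 0.72 [244. 247.] [0.5546 0.184 ] r 0.0301 h 0.069
jar0 0.66 [196. 251.] [0.5345 0.3009] r 0.0473 h 0.069
jar0 0.58 [412. 273.] [ 0.498  -0.2424] r 0.0307 h 0.063
stray 0.65 [346. 229.] [ 0.5989 -0.0713] r 0.0301 h 0.061
0.96 [447.6 249.8  23.8  24.6] [0.4675 0.3083] [0.4724 0.3068]
0.94 [225.8 247.4  25.3  27. ] [ 0.4965 -0.2432] [ 0.5012 -0.2414]
0.87 [452.6 273.9  28.5  27. ] [0.541  0.3138] [0.5454 0.3122]
0.59 [402.6 271.2  25.2  22.6] [0.5409 0.1943] [0.5453 0.1934]
```

Request:
play_rows(
  plan=[
    [72,[0,-0.06,0],0],
    [72,[0,-0.17,0],0],
    [72,[0,-0.28,0],0],
    [72,[0,-0.39,0],0],
    [72,[0,-0.5,0],0],
    [72,[-0.02,-0.61,0],0],
    [72,[-0.04,-0.72,0],0],
    [72,[-0.055,-0.83,0],0],
    [72,[-0.055,-0.94,0],0],
    [72,[-0.055,-0.94,0],0],
  ],
)

```text
time_s: 20.1
eef_pos: [0.4977, -0.0743, 0.1216]
eef_rot: [-0.001, 0.002, 1.0, -0.001]
wrist_force: [0.3, 0.5, -0.6]
opening: 0.84
grasp_force: 0.0
```

Request:
play_rows(
  plan=[
    [72,[0,-0.11,0],0],
    [72,[0,-0.22,0],0],
    [72,[0,-0.33,0],0],
    [72,[0,-0.432,0],0],
    [72,[0,-0.432,0],0],
    [72,[0,-0.432,0.08],0],
    [72,[0,-0.432,0.16],0],
    [72,[0,-0.432,0.238],0],
    [72,[0,-0.432,0.238],0],
    [50,[0,-0.432,0.238],0],
  ],
)

```text
time_s: 21.1
eef_pos: [0.4976, -0.241, 0.0267]
eef_rot: [-0.001, -0.001, 1.0, 0.001]
wrist_force: [-2.9, 4.4, 9.1]
opening: 0.697
grasp_force: 29.0
```

Request:
play_rows(
  plan=[
    [50,[0,0,0],0],
    [50,[0,0,0],0],
    [50,[0,0,0],0],
  ],
)

```text
time_s: 21.4
eef_pos: [0.499, -0.2429, 0.0286]
eef_rot: [0.001, -0.001, 1.0, -0.001]
wrist_force: [0.8, 1.2, -1.1]
opening: 0.687
grasp_force: 64.3
```

Request:
play_rows(
  plan=[
    [50,[0,0,-0.11],0],
    [50,[0,0.04,-0.19],0],
    [50,[0.02,0.15,-0.19],0],
    [50,[0.04,0.26,-0.19],0],
    [50,[0.06,0.37,-0.19],0],
    [50,[0.06,0.48,-0.19],0],
    [50,[0.06,0.6,-0.19],0],
    [50,[0.06,0.72,-0.19],0],
    [50,[0.06,0.83,-0.19],0],
    [50,[0.06,0.94,-0.19],0],
  ],
)

```text
time_s: 22.4
eef_pos: [0.4739, 0.1354, 0.1043]
eef_rot: [0.001, -0.001, 1.0, 0.0]
wrist_force: [1.4, -0.9, -1.1]
opening: 0.682
grasp_force: 67.0
```

Request:
play_rows(
  plan=[
    [50,[0,0.08,0],0],
    [50,[0,0.122,0],0],
    [50,[0,0.122,0],0],
    [50,[0,0.122,0.06],0],
    [50,[0,0.122,0.12],0],
    [50,[0,0.122,0.155],0],
    [50,[0,0.122,0.172],0],
    [50,[0,0.122,0.172],0],
  ],
)

```text
time_s: 23.2
eef_pos: [0.4737, 0.1818, 0.0342]
eef_rot: [-0.0, -0.0, 1.0, -0.0]
wrist_force: [0.7, 0.1, -1.1]
opening: 0.685
grasp_force: 66.9
```

Request:
play_rows(
  plan=[
    [70,[0,0,0],0],
    [70,[0,0,0],0],
    [70,[0,0,-0.06],0],
    [72,[0,0,-0.17],0],
    [72,[0.1,-0.02,-0.27],0],
    [72,[0.22,-0.04,-0.3],0],
    [72,[0.34,-0.06,-0.3],0],
    [50,[0.4,-0.1,-0.3],0],
    [20,[0.4,-0.1,-0.3],0],
    [0,[0.4,-0.1,-0.3],0],
  ],
)

```text
time_s: 24.2
eef_pos: [0.3145, 0.1422, 0.1557]
eef_rot: [0.002, -0.0, 1.0, 0.0]
wrist_force: [0.2, 0.6, 0.2]
opening: 0.338
grasp_force: 0.0
```

Run:
```python
from h import *
p=jars()
cv2.imwrite('pics/t6.png',cv2.resize(p['image'][100:340,130:450,::-1],None,fx=2.4,fy=2.4,interpolation=2))
print(get_obs()['eef_pos'])
P=cloud(p);Z=P[...,2];v,u=np.mgrid[:480,:640]
m=(abs(Z-.076)<.006)&(u>140)&(u<290)&(v>285)&(v<310)
if m.sum()>20:print('panel',rect(P,m),m.sum())
p=cam('scene','s6');P=cloud(p);Z=P[...,2]
for d in masks_of(p,'lever')[:3]:
    q=P[d['mask']&(p['range_z']>0)];print('lever',d['conf'],np.round(d['rect']),np.median(q,0),np.percentile(q,[5,95],axis=0))
```

```text
jar0 0.91 [195. 250.] [0.5504 0.3085] r 0.0304 h 0.069
jar0 0.91 [193. 277.] [0.4792 0.305 ] r 0.031 h 0.069
jar0 0.75 [243. 246.] [0.5548 0.1834] r 0.0301 h 0.069
jar0 0.62 [243. 280.] [0.4758 0.1819] r 0.0301 h 0.069
stray 0.88 [347. 230.] [ 0.5977 -0.0759] r 0.0295 h 0.06
[0.31502126 0.14234497 0.15514654]
panel ((430.5914611816406, 243.30496215820312), (34.81885528564453, 299.5796203613281), 1.940212368965149) 909
lever 0.45 [389. 287.  17.  22.] [0.67004463 0.1439037  0.16981147] [[0.65945331 0.13582449 0.13446657]
 [0.6772787  0.15245363 0.17788172]]
```

View pics/t6.png

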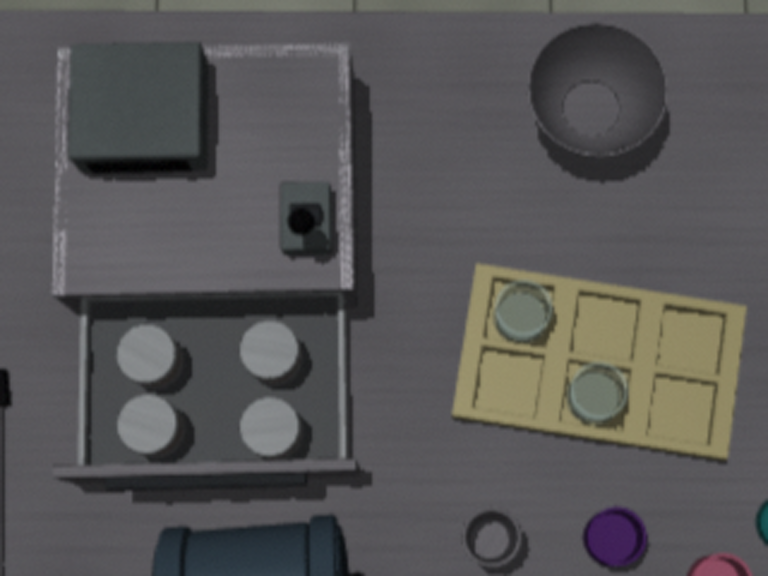

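All four lidded jars stand in the drawer, and the two glass jars are in the tray at crop (523,311) and (597,392). Next is the drawer.

Request:
play_rows(
  plan=[
    [0,[-0.05,0.09,0],0],
    [0,[-0.1,0.18,0],0],
    [0,[-0.145,0.255,0.05],0],
    [0,[-0.145,0.255,0.13],0],
    [0,[-0.145,0.255,0.2],0],
    [0,[-0.145,0.255,0.273],0],
    [0,[-0.145,0.255,0.273],0],
    [0,[-0.16,0.255,0.273],0],
    [0,[-0.18,0.255,0.273],0],
    [0,[-0.2,0.255,0.273],0],
  ],
)

```text
time_s: 25.45
eef_pos: [0.3961, 0.2447, 0.0471]
eef_rot: [0.002, -0.0, 1.0, 0.001]
wrist_force: [0.4, 0.2, 0.2]
opening: 0.001
grasp_force: 0.0
```

Request:
play_rows(
  plan=[
    [0,[-0.015,0,0],0],
    [0,[-0.03,0.001,0],0],
    [0,[-0.055,0.001,0],0],
    [0,[-0.08,0.002,0],0],
    [0,[-0.11,0.002,0],0],
    [0,[-0.14,0.003,0],0],
    [0,[-0.17,0.004,0],0],
    [0,[-0.2,0.005,0],0],
    [0,[-0.23,0.005,0],0],
    [0,[-0.26,0.006,0],0],
  ],
)

```text
time_s: 26.45
eef_pos: [0.4986, 0.2467, 0.0452]
eef_rot: [-0.0, -0.001, 1.0, -0.0]
wrist_force: [-2.5, -0.7, 1.7]
opening: -0.001
grasp_force: 1.3
```

Run:
```python
from h import *
p=jars(('jar0',));P=cloud(p);Z=P[...,2];v,u=np.mgrid[:480,:640]
for d in masks_of(p,'drawer')[:1]:
    q=P[d['mask']&(abs(Z-.07)<.012)];print(d['conf'],np.percentile(q,[2,50,98],axis=0))
```

```text
jar0 0.61 [242. 243.] [0.5712 0.1836] r 0.0304 h 0.069
jar0 0.48 [377. 265.] [ 0.5123 -0.1518] r 0.0302 h 0.061
0.62 [[0.51112912 0.09815012 0.05919358]
 [0.52910525 0.16175363 0.07376777]
 [0.80276223 0.38937485 0.0816373 ]]
```

Request:
play_rows(
  plan=[
    [0,[-0.02,0,0],0],
    [0,[-0.045,0.001,0],0],
    [0,[-0.07,0.002,0],0],
    [0,[-0.095,0.002,0],0],
    [0,[-0.12,0.003,0],0],
    [0,[-0.14,0.003,0],0],
    [0,[-0.155,0.004,0],0],
    [0,[-0.165,0.004,0],0],
    [0,[-0.175,0.004,0],0],
  ],
)

```text
time_s: 27.5
eef_pos: [0.5668, 0.2484, 0.0453]
eef_rot: [-0.001, -0.001, 1.0, -0.0]
wrist_force: [-4.6, -1.6, 2.1]
opening: -0.002
grasp_force: 2.6
```

Request:
play_rows(
  plan=[
    [0,[-0.01,0,0],0],
    [0,[-0.02,0,0],0],
    [0,[-0.03,0.001,0],0],
  ],
)

```text
time_s: 27.8
eef_pos: [0.5734, 0.2486, 0.045]
eef_rot: [-0.008, -0.001, 1.0, -0.001]
wrist_force: [-38.7, -6.3, 30.1]
opening: 0.003
grasp_force: 19.7
```

Run:
```python
from h import *
p=cam('top');P=cloud(p);Z=P[...,2]
print(get_obs()['wrist_force'],get_obs()['eef_pos'])
cv2.imwrite('pics/t7.png',cv2.resize(p['image'][180:290,130:300,::-1],None,fx=4.5,fy=4.5,interpolation=2))
```

```text
[-28.61506831  -4.47104452  19.44965962] [0.57331567 0.24867381 0.04492565]
```

View pics/t7.png

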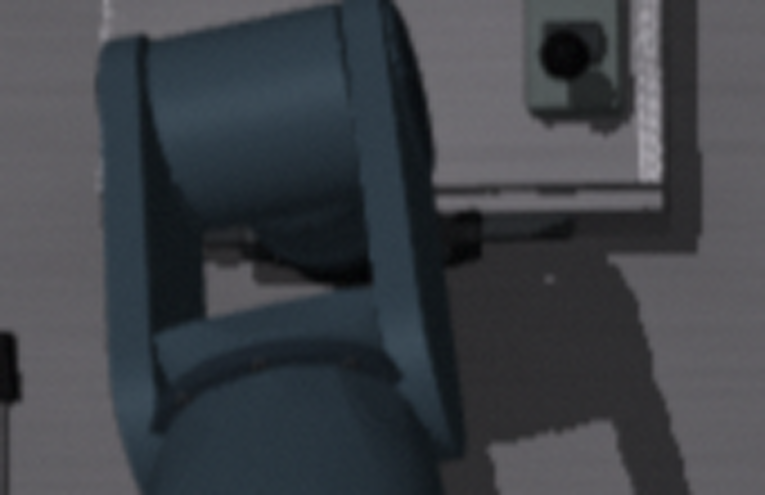

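Request:
play_rows(
  plan=[
    [0,[-0.005,0,0],0],
    [0,[-0.01,0,0],0],
    [0,[-0.01,0,0],0],
  ],
)

```text
time_s: 28.15
eef_pos: [0.5733, 0.2487, 0.0449]
eef_rot: [-0.011, -0.001, 1.0, -0.002]
wrist_force: [-43.6, -6.5, 32.2]
opening: -0.002
grasp_force: 21.8
```

Request:
play_rows(
  plan=[
    [0,[0.03,0,0],0],
    [0,[0.08,0,0],0],
    [0,[0.16,0,0],0],
    [0,[0.28,0,0],0],
    [0,[0.4,0,0],0],
    [0,[0.48,0,0],0],
    [0,[0.48,0,-0.1],0],
    [0,[0.48,-0.1,-0.22],0],
    [0,[0.48,-0.2,-0.34],0],
    [0,[0.48,-0.255,-0.4],0],
  ],
)

```text
time_s: 29.15
eef_pos: [0.3927, 0.151, 0.2023]
eef_rot: [0.002, -0.001, 1.0, 0.0]
wrist_force: [1.5, 0.6, -0.3]
opening: -0.002
grasp_force: 0.0
```

Run:
```python
from h import *
p=cam('top');P=cloud(p);Z=P[...,2];v,u=np.mgrid[:480,:640]
print(get_obs()['eef_pos'])
for c in (170,190,250,270):
    m=(Z>.055)&(Z<.1)&(abs(u-c)<=3)&(v>200)&(v<300);q=P[m];i=q[:,0].argsort();print(c,[(round(float(a),3),round(float(b),3)) for a,b in q[i][:42:7,[0,2]]])
for c in (200,220,240):
    print(c,[(int(r),P[r,c].round(3)[[0,2]].tolist()) for r in range(216,238,2)])
cv2.imwrite('pics/t8.png',cv2.resize(p['image'][170:270,140:300,::-1],None,fx=4.8,fy=4.8,interpolation=2))
```

```text
[0.3964549  0.1476983  0.20849403]
170 [(0.593, 0.077), (0.594, 0.062), (0.595, 0.08), (0.598, 0.079), (0.6, 0.068), (0.602, 0.082)]
190 [(0.582, 0.071), (0.584, 0.074), (0.586, 0.076), (0.589, 0.075), (0.59, 0.079), (0.594, 0.073)]
250 [(0.584, 0.074), (0.587, 0.072), (0.59, 0.069), (0.592, 0.073), (0.593, 0.078), (0.596, 0.073)]
270 [(0.599, 0.062), (0.6, 0.08), (0.6, 0.078), (0.602, 0.071), (0.605, 0.069), (0.606, 0.084)]
200 [(216, [0.622, 0.091]), (218, [0.619, 0.082]), (220, [0.611, 0.097]), (222, [0.608, 0.09]), (224, [0.606, 0.076]), (226, [0.601, 0.074]), (228, [0.596, 0.075]), (230, [0.593, 0.067]), (232, [0.587, 0.073]), (234, [0.583, 0.067]), (236, [0.591, 0.001])]
220 [(216, [0.622, 0.092]), (218, [0.618, 0.088]), (220, [0.613, 0.089]), (222, [0.609, 0.085]), (224, [0.606, 0.075]), (226, [0.601, 0.077]), (228, [0.596, 0.077]), (230, [0.593, 0.067]), (232, [0.586, 0.074]), (234, [0.584, 0.062]), (236, [0.59, 0.004])]
240 [(216, [0.622, 0.094]), (218, [0.617, 0.093]), (220, [0.613, 0.087]), (222, [0.611, 0.074]), (224, [0.605, 0.079]), (226, [0.601, 0.077]), (228, [0.597, 0.071]), (230, [0.592, 0.072]), (232, [0.586, 0.077]), (234, [0.597, -0.005]), (236, [0.591, 0.0])]
```

View pics/t8.png

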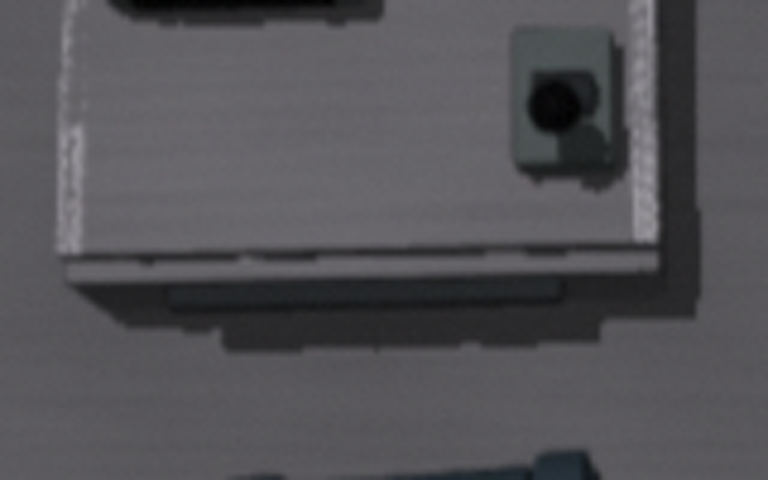

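Request:
play_rows(
  plan=[
    [0,[-0.1,-0.008,0.05],0],
    [0,[-0.2,-0.008,0.1],0],
    [0,[-0.3,-0.008,0.138],0],
    [0,[-0.4,-0.008,0.138],0],
    [0,[-0.48,-0.008,0.138],0],
    [0,[-0.53,-0.008,0.138],0],
    [0,[-0.555,-0.008,0.138],0],
    [0,[-0.555,-0.008,0.138],0],
  ],
)

```text
time_s: 30.0
eef_pos: [0.6151, 0.1485, 0.1447]
eef_rot: [0.001, -0.0, 1.0, 0.0]
wrist_force: [-1.2, 0.5, -0.1]
opening: -0.003
grasp_force: 0.0
```

Request:
play_rows(
  plan=[
    [0,[-0.02,0,0],0],
    [0,[-0.04,0,0],0],
    [0,[-0.06,0,0],0],
    [0,[-0.08,0,0],0],
    [0,[-0.1,0,0],0],
    [0,[-0.12,0,0],0],
    [0,[-0.14,0,0],0],
    [0,[-0.16,0,0],0],
    [0,[-0.175,0,0],0],
  ],
)

```text
time_s: 30.9
eef_pos: [0.6841, 0.1487, 0.1438]
eef_rot: [-0.001, -0.001, 1.0, 0.0]
wrist_force: [-1.4, 0.6, -2.1]
opening: -0.001
grasp_force: 0.8
```

Request:
play_rows(
  plan=[
    [0,[-0.01,0,0],0],
    [0,[-0.02,0,0],0],
    [0,[-0.03,0,0],0],
    [0,[-0.03,0,0],0],
  ],
)

```text
time_s: 31.3
eef_pos: [0.6853, 0.1488, 0.1434]
eef_rot: [-0.013, -0.001, 1.0, -0.001]
wrist_force: [-45.8, -4.5, 23.8]
opening: -0.002
grasp_force: 23.5
```

Request:
play_rows(
  plan=[
    [0,[0.05,0,0],0],
    [0,[0.1,0,0],0],
    [0,[0.2,0,-0.05],0],
    [0,[0.3,0,-0.1],0],
    [0,[0.42,0,-0.1],0],
    [0,[0.54,0,-0.1],0],
    [0,[0.66,0,-0.1],0],
    [0,[0.7,0,-0.1],0],
    [0,[0.7,0,-0.1],0],
  ],
)

```text
time_s: 32.2
eef_pos: [0.4143, 0.1487, 0.1848]
eef_rot: [0.0, -0.001, 1.0, -0.0]
wrist_force: [0.8, -0.1, 0.1]
opening: 0.005
grasp_force: 0.0
```

Run:
```python
from h import *
p=cam('top');s=cam('scene')
a=cv2.resize(p['image'][100:300,130:450],(800,500))[:, :, ::-1]
cv2.imwrite('pics/t9.png',a)
cv2.imwrite('pics/s9.png',cv2.resize(s['image'][190:420,170:530,::-1],None,fx=2.2,fy=2.2,interpolation=2))
P=cloud(s)
for d in masks_of(s,'lever')[:2]:
    q=P[d['mask']&(s['range_z']>0)];print(d['conf'],np.round(d['rect']),np.median(q,0),np.percentile(q,[5,95],axis=0))
P=cloud(p);v,u=np.mgrid[:480,:640];m=(P[...,2]>.1)&(P[...,2]<.3)&(abs(u-257)<14)&(abs(v-190)<22);q=P[m]
t=q[q[:,2]>.15];print('tip',np.median(t,0),'block',[np.percentile(q[q[:,2]<.14],k,axis=0).round(3) for k in(3,97)])
```

```text
0.55 [388. 300.  18.  11.] [0.71179944 0.14535939 0.17023704] [[0.7007503  0.13573342 0.16316678]
 [0.71976608 0.15471298 0.17489091]]
0.18 [262. 256.  27.  31.] [ 0.50994511 -0.15117351  0.03880127] [[ 0.48656131 -0.17648556  0.01340464]
 [ 0.54236243 -0.12323868  0.05996788]]
tip [0.70362882 0.14331139 0.16892905] block [array([0.646, 0.12 , 0.109]), array([0.712, 0.167, 0.129])]
```

View pics/t9.png

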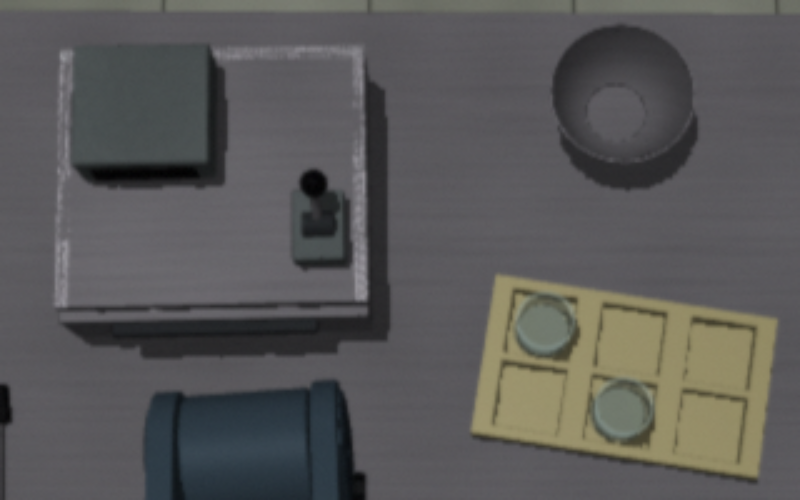

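View pics/s9.png

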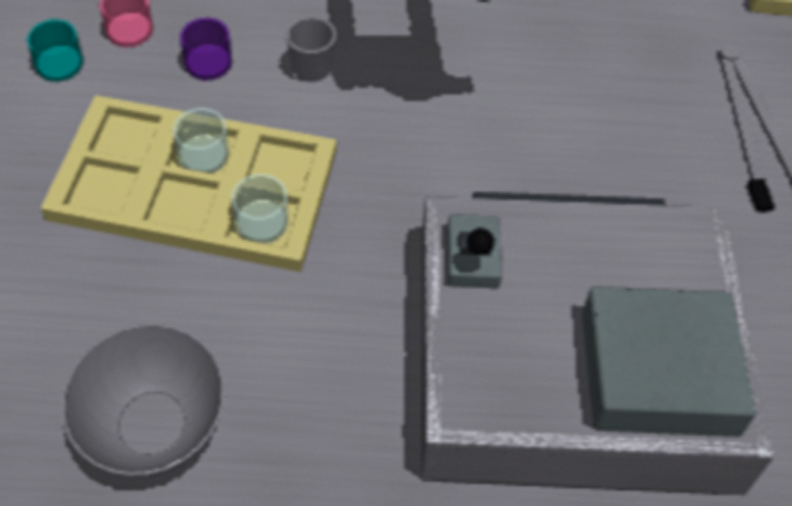

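```bash
python3 -c "
from bench import *
print(hand_in())"
```

```text
the job is handed in; nothing more can be done
None
```

The job is handed in: all four lidded jars are in the drawer, the stray is in a tray pocket beside the spare, the drawer is home, and the lever was pushed to its rear stop. I confirmed the drawer and lever from camera images and the force at their stops; the judge returned no verdict.

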